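# Carry a free-running specimen slide to the soak plate

## Task

Bring the specimen slide with the red specimen on it to the granite soak plate for its hardness test: lift the tray by its blue bridge handle and carry it over. Its carriage runs free and has no lock, so keep it from running against either red end stop on the whole way, and do not touch or lose the specimen. Hold the tray over the white outline on the plate, clear of the granite and lined up with it, until the carriage has stayed between the two yellow lines for three seconds, then set the tray down gently inside the outline with the carriage at rest between the lines, let go and draw back; leave the other specimens and the steel test block alone.

Things in the scene. Friction and masses are not known exactly. Their poses are not given: they have to be found in the camera images.
- tray: Specimen slide's tray, 0.30 kg without carriage, standing loose on the bench. Origin: middle of underside; x across (76 mm), y along (236 mm, the way the carriage runs), z up; either end may lead. Base 6 mm thick, rims 14 mm high, two rails, red end stops 24 mm high with inner faces at y = +-112 mm. Yellow lines across it, inner edges at y = +-52 mm.
- tray_grip (a point): Centre of the blue bridge handle, 95 mm above the tray's underside, tray's axes: a flat bar along tray x, 76 mm long between two posts (20 mm wide in y, outer faces x = +-42 mm), 14 mm thick (y), 24 mm high. Grip from above, fingers closing along tray y; with the carriage in the middle the tray hangs balanced. The specimen, top 50 mm above the underside, passes below.
- carriage (a joint): Carriage's offset along tray y (m): 0 = middle, stops at +-0.084, starts at rest near +0.04. Brass block 60 mm (x) by 56 mm (y), 0.35 kg; wholly between the yellow lines within +-0.024. On balls, almost frictionless (0.003 N, damping 0.02 N s/m): runs downhill at 9.81 x tilt m/s2 (tray's +y end raised: towards -y) and is left behind when the tray accelerates along y.
- carriage_top (a point): Middle of the carriage's flat top with its rubber pad, 26 mm above the tray's underside, tray's axes.
- specimen: Red mounted specimen, a disc 40 mm in diameter and 24 mm high with a steel inset, 0.10 kg (0.07 to 0.14), standing loose on the carriage's pad, within 10 mm of its middle. Origin: middle of the underside.
- soak_plate: Black granite soak plate, fixed on the bench, 160 mm (x) by 290 mm (y), 40 mm high. Origin: middle of the underside, so the top is at z = 40 mm. White painted outline around its middle, 116 by 268 mm inside, shows where the tray stands: tray over the middle, tray y along plate y, either way round.
- mount_a: Black mounted specimen, a disc 30 mm in diameter and 22 mm high, loose, to be left alone. Origin: middle of the underside.
- mount_b: Green mounted specimen, a disc 30 mm in diameter and 22 mm high, loose, to be left alone. Origin: middle of the underside.
- test_block: Round steel hardness test block, 64 mm in diameter and 15 mm high, loose, to be left alone. Origin: middle of the underside.
Mind the look-alikes: they are no part of the job. Leave any orange look-alike of the tray alone. There is more than one size of the specimen; the job needs the larger.

How it is judged:
By the outcome, as a careful person would: the job done as asked, in the order asked, and still so for the second after the job is handed in, with the robot touching nothing.
It also fails if it takes over 67 s, if anything falls off the work surface, if the arm or the gripper's body presses on something with over 40 N, if the wrist force passes 120 N, or if a joint passes its speed limit or range.

## Robot

A 6-joint arm with a two-finger parallel gripper is mounted at the origin on the work surface. World frame = base frame: x ahead of the robot, y to its left, z up, the work surface at z = 0. Lengths are in m, angles in degrees, forces in N, time in s.
With the tool pointing down it reaches from about 0.25 to 0.725 m from the base axis. Payload 9.7 kg.
Tool frame: the origin (TCP) lies midway between the tips of the shut fingers; the grasp point (between the pads) lies 19 mm behind it; z points along the fingers, y is the line along which they close (so a half turn about z gives the same grasp; the last joint's range is limited). The gripper opens to 85 mm and grips with 20 to 120 N. Pads are 22 mm wide; open, the fingers measure 114 mm over their backs; the gripper's body (76 mm by 85 mm) begins 54 mm behind the grasp point. The pads swing forward as they close: fully open they stand 13 mm farther back than shut.
Start: joints at [-71.963, 4.979, 10.078, 95.1, 0, 90], TCP at [0.17, -0.523, 0.231] pointing down, gripper open.
Joint ranges: [-179.16, 179.16], [-48.56, 103.87], [-65.8, 70.77], [-126.05, 130.52], [-82.76, 87.17], [-180, 180]. Speed limits (degrees/s): [127.2, 127.2, 147.25, 180, 180, 180].

## Interface

Orientations are given as [roll, pitch, yaw] about the fixed x, y, z axes, in that order (R = Rz(yaw) Ry(pitch) Rx(roll)).
In Python, from workcell import readout, imaging, bot, spotter gives the robot as it stands.
- The arm moves only by the shell command python3 -m jog 'ROWS' [FORCE]. ROWS is JSON, a list of rows, each an object with "rotation": the turn, a rotation vector about the world's x, y, z in degrees, a list of three; "translation": the shift along the world's x, y, z in mm, a list of three; "grip": the finger opening in mm, from 0 to 85.4. In form: [{"rotation": [wx, wy, wz], "translation": [dx, dy, dz], "grip": grip}, ...]. A call has 1 to 20 rows; each row is the pose to reach, as a shift and turn from the pose commanded when the call began; what a row does not reach only later rows make up. A row lasts 1/10 s, in which the tool goes at most 50 mm and 8.59 degrees, less where a joint would pass 70% of its speed; a pose out of reach is approached as far as the arm can. A call with a gripper value outside its range is refused whole. The fingers move at their own pace and stop on an object; FORCE is the grip in N (left out, the last holds). Time passes only in rows, so rows that repeat a pose let the fingers close. It gives the time, the measured TCP pose, the force, the opening and the grip force at its end, in the units of the state.
- readout.get_obs(): the state, without advancing time (a new reading comes with each control period).
- imaging.camera(name): name is "side" or "top"; returns (picture, depth): 420x560x3 uint8, red, green, blue; 420x560 float32, m along the optical axis (not along the pixel's ray), 0 where there is no reading.
- imaging.camera_info(name): a dict with "vertical_fov" (degrees; the focal length in pixels is half the picture's height over the tangent of half this angle, whatever the lens; pixels are square), "cx", "cy" (the principal point, pixels), "extrinsics" (4x4, takes a point from camera to world coordinates). Camera axes: x right, y down, z forward; pixel columns grow to the right and rows downward; lengths in m; the calibration is good to about 2 mm. A picture is of the moment at which its call begins. camera_info takes no time and is no camera call.
- bot.job_done(): hands the job in; it is judged then, once.
Trained networks look in the newest picture that a camera, given by its name, has taken for a name from the list of things; names that differ only in an ending like _2 or _b are one class to them, and where a whole thing is asked for, a point or a joint stands for the part that bears it (a point fixed in the world has none). Each returns a list of dicts, best first, with "confidence" (0 to 1); they miss things now and then, are a little off and sometimes report something else, mostly with a low value. They report only what shows in the picture. A call takes as long as a camera call. They do not tell look-alikes from the thing itself.
- spotter.spot_in(camera, target): "box" ([centre column, centre row, width, height] in pixels, round what is visible of it).
- spotter.mark_of(camera, target): "uv" ([column, row] in pixels: a listed point, or the origin of a listed thing).
The state is a dict: "time": time; "q": joint angles; "qd": joint speeds; "joint_efforts": joint torques, N m; "ee_pos": TCP position; "tcp_rot": TCP orientation; "wrist_force": force on the tool from outside, world axes, zero at the start; "torque": the same for the moment, N m; "opening": finger opening in m; "grasp_force": force on a finger pad.
Only numpy, scipy, OpenCV 4.12 (cv2) and the standard library are available. Lean on these libraries where they do the work, as an engineer would, in place of code of your own. Each camera call takes 0.05 s, during which the arm holds its last target. There are 200 camera calls.

## Working session

There is one attempt and no reset: what is moved stays moved. The work goes in short steps, Python scripts to look and compute and a shell command to move; the robot and the scene stay as the last step left them, time stands still between calls to the robot, and variables do not carry over. Pictures are saved under pics/ and viewed, at most 10 in all, crops included, and the job is handed in when it is done.

```bash
mkdir -p pics
cat > h.py <<'E'
import numpy as np, cv2
from workcell import readout, imaging, bot, spotter
def K(n):
    i=imaging.camera_info(n); return 210/np.tan(np.radians(i["vertical_fov"])/2),i["cx"],i["cy"],np.array(i["extrinsics"])
def ray(n,uv):
    f,cx,cy,T=K(n); d=T[:3,:3]@np.array([(uv[0]-cx)/f,(uv[1]-cy)/f,1]); return T[:3,3],d
def atz(n,uv,z):
    o,d=ray(n,uv); return o+d*(z-o[2])/d[2]
def proj(n,p):
    f,cx,cy,T=K(n); q=T[:3,:3].T@(np.array(p)-T[:3,3]); return np.array([cx+f*q[0]/q[2],cy+f*q[1]/q[2]])
def cloud(n,D):
    f,cx,cy,T=K(n); v,u=np.mgrid[:420,:560]; P=np.stack([(u-cx)/f*D,(v-cy)/f*D,D],-1); return P@T[:3,:3].T+T[:3,3]
def save(im,name): cv2.imwrite("pics/"+name,im[...,::-1])
E
python3 - <<'E'
from h import *
ims=[]
for n in ["top","side"]:
    a,d=imaging.camera(n); np.savez(f"/tmp/{n}.npz",a=a,d=d); save(a,n+"0.png")
    print(n,K(n)[0],K(n)[3].round(3).tolist())
    for t in ["tray","tray_grip","carriage_top","specimen","soak_plate","mount_a","test_block"]:
        print(t,[(np.round(r["uv"]).tolist(),round(r["confidence"],2)) for r in spotter.mark_of(n,t)])
o=readout.get_obs(); print(o["time"],o["ee_pos"],o["tcp_rot"])
E
```

```text
top 502.9177367662942 [[-0.048, -0.977, 0.209, 0.316], [-0.999, 0.046, -0.015, 0.039], [0.005, -0.209, -0.978, 1.29], [0.0, 0.0, 0.0, 1.0]]
tray [([178.0, 260.0], 0.94), ([197.0, 166.0], 0.67), ([163.0, 260.0], 0.28)]
tray_grip [([169.0, 255.0], 0.88), ([191.0, 156.0], 0.7)]
carriage_top [([163.0, 262.0], 0.79), ([193.0, 163.0], 0.74)]
specimen [([162.0, 262.0], 0.77), ([138.0, 307.0], 0.48)]
soak_plate [([376.0, 228.0], 0.95)]
mount_a [([292.0, 266.0], 0.59), ([284.0, 221.0], 0.47)]
test_block [([312.0, 142.0], 0.96)]
side 526.2329262873866 [[0.993, -0.081, 0.088, 0.469], [-0.12, -0.68, 0.723, -0.772], [0.001, -0.729, -0.685, 0.88], [0.0, 0.0, 0.0, 1.0]]
tray [([330.0, 183.0], 0.94), ([235.0, 180.0], 0.85)]
tray_grip [([334.0, 151.0], 0.86), ([232.0, 149.0], 0.83)]
carriage_top [([229.0, 158.0], 0.69), ([333.0, 173.0], 0.62)]
specimen [([189.0, 155.0], 0.59), ([228.0, 162.0], 0.49)]
soak_plate [([277.0, 352.0], 0.78)]
mount_a [([227.0, 265.0], 0.7), ([282.0, 253.0], 0.64)]
test_block [([381.0, 273.0], 0.79)]
0.8 [ 0.17029973 -0.52297626  0.23132956] [1.79995470e+02 8.01953096e-04 1.80372883e+01]
```

View pics/top0.png

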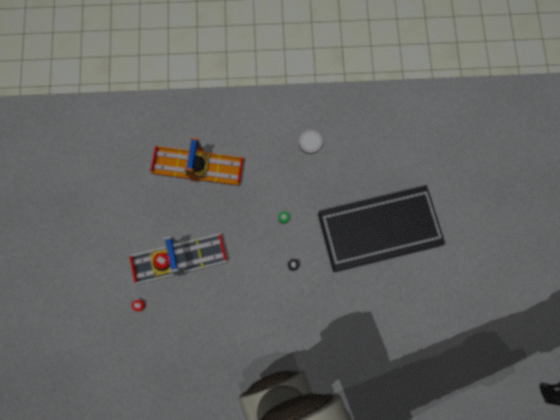

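View pics/side0.png

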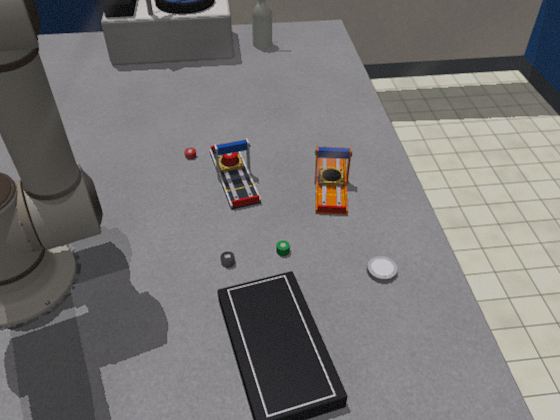

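The top picture shows the grey tray at (178,258) with its blue handle at (170,254) and the large red specimen at (162,262). The look-alikes are the orange tray at (197,166), which carries a black disc, and the small red disc at (138,306) on the bench. The plate is at (381,228). I choose the grey tray at (178,258).

Run:
```python
from h import *
Z={n:np.load(f"/tmp/{n}.npz") for n in["top","side"]}
def seg(n,box,f):
    a=Z[n]["a"];d=Z[n]["d"];P=cloud(n,d);h=cv2.cvtColor(a,cv2.COLOR_RGB2HSV)
    m=np.zeros(d.shape,bool);x0,y0,x1,y1=box;m[y0:y1,x0:x1]=True
    m&=(d>0)&f(h[...,0].astype(int),h[...,1],h[...,2]);return m,P
blue=lambda h,s,v:(h>100)&(h<130)&(s>120)
red=lambda h,s,v:((h<6)|(h>174))&(s>140)
for n,b in [("top",(120,225,240,290)),("side",(200,130,265,212))]:
    m,P=seg(n,b,blue); q=P[m]; top=q[q[:,2]>np.percentile(q[:,2],50)]
    print(n,"blue",m.sum(),q.mean(0).round(3),"topface z",top[:,2].max().round(3),top.mean(0).round(4))
    r=cv2.minAreaRect(q[q[:,2]>.09][:,:2].astype(np.float32)*1000);print(r)
    m,P=seg(n,b,red); nl,L,st,ce=cv2.connectedComponentsWithStats(m.astype(np.uint8))
    for i in range(1,nl):
        if st[i,4]>8: q=P[L==i];print(" red",ce[i].round(1),st[i,4],q.mean(0).round(4),"zmax",q[:,2].max().round(3))
# plate: dark top
for n,b in [("top",(305,175,455,280)),("side",(205,260,360,420))]:
    a=Z[n]["a"];P=cloud(n,Z[n]["d"]);m=np.zeros(a.shape[:2],bool);m[b[1]:b[3],b[0]:b[2]]=1
    m&=(abs(P[...,2]-.04)<.006)&(Z[n]["d"]>0)
    r=cv2.minAreaRect((P[m][:,:2]*1000).astype(np.float32));print(n,"plate",m.sum(),r,P[m][:,2].mean())
    w=m&(a.min(-1)>110);r=cv2.minAreaRect((P[w][:,:2]*1000).astype(np.float32));print("  white",w.sum(),r)
a=Z["top"]["a"][215:325,105:245];b=Z["side"]["a"][125:225,170:270]
save(np.hstack([cv2.resize(a,(500,393),interpolation=2),cv2.resize(b,(300,300))] if 0 else [cv2.resize(a,(460,361),interpolation=2),cv2.resize(b,(330,361),interpolation=2)]),"crop1.png")
```

```text
top blue 184 [0.477 0.283 0.107] topface z 0.114 [0.4756 0.283  0.109 ]
((476.64996337890625, 283.8149108886719), (70.65218353271484, 14.859601974487305), 11.029691696166992)
 red [222.  247.1] 57 [0.4981 0.171  0.0228] zmax 0.032
 red [161.1 261.7] 129 [0.465  0.319  0.0497] zmax 0.057
 red [133.  268.9] 72 [0.4537 0.3955 0.0223] zmax 0.03
side blue 279 [0.478 0.281 0.097] topface z 0.11 [0.478  0.2808 0.1044]
((477.2688293457031, 282.7302551269531), (72.37772369384766, 20.78591537475586), 9.735501289367676)
 red [212.4 147.9] 10 [0.4262 0.3776 0.0266] zmax 0.094
 red [230. 159.] 146 [0.4707 0.3046 0.0416] zmax 0.084
 red [245.2 200.9] 196 [0.499  0.1702 0.0149] zmax 0.026
top plate 6992 ((527.2052001953125, -234.69749450683594), (160.5816650390625, 290.60699462890625), 11.067323684692383) 0.04012816477930056
  white 0 ((0.0, 0.0), (0.0, 0.0), 0.0)
side plate 12016 ((528.1953735351562, -236.10752868652344), (160.55958557128906, 292.3841247558594), 11.086167335510254) 0.03857705665887555
  white 804 ((528.6655883789062, -233.58261108398438), (123.90888214111328, 278.01531982421875), 10.846131324768066)
```

View pics/crop1.png

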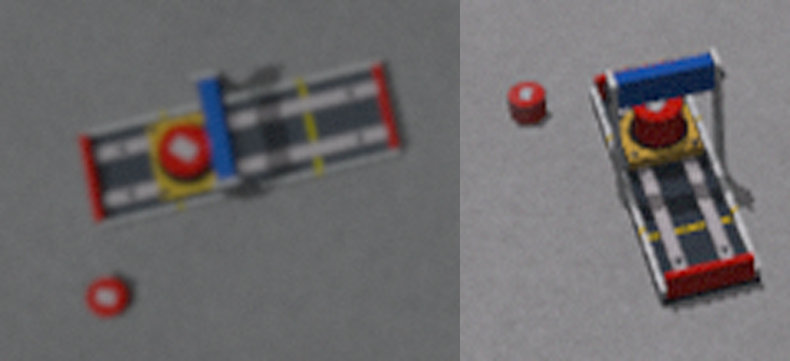

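The crop shows the grey tray with the large red disc on a yellow carriage and its blue bridge handle, so the choice is confirmed. The small red disc lies apart on the bench. The tray yaw of about 11.1° matches the plate's. Handle: (0.477, 0.283). Plate middle: (0.528, -0.235). Moving above the handle.

```bash
python3 -m jog '[{"rotation":[0,0,-1],"translation":[15,40,0],"grip":85},{"rotation":[0,0,-2],"translation":[33,87,0],"grip":85},{"rotation":[0,0,-3],"translation":[51,134,0],"grip":85},{"rotation":[0,0,-4],"translation":[69,181,0],"grip":85},{"rotation":[0,0,-5],"translation":[87,228,0],"grip":85},{"rotation":[0,0,-6],"translation":[105,275,0],"grip":85},{"rotation":[0,0,-7],"translation":[123,322,0],"grip":85},{"rotation":[0,0,-7],"translation":[141,369,0],"grip":85},{"rotation":[0,0,-7],"translation":[159,416,0],"grip":85},{"rotation":[0,0,-7],"translation":[177,463,0],"grip":85},{"rotation":[0,0,-7],"translation":[195,510,0],"grip":85},{"rotation":[0,0,-7],"translation":[213,557,0],"grip":85},{"rotation":[0,0,-7],"translation":[231,604,0],"grip":85},{"rotation":[0,0,-7],"translation":[249,651,-5],"grip":85},{"rotation":[0,0,-7],"translation":[267,698,-15],"grip":85},{"rotation":[0,0,-7],"translation":[285,745,-30],"grip":85},{"rotation":[0,0,-7],"translation":[299,785,-50],"grip":85},{"rotation":[0,0,-7],"translation":[306.5,806,-70],"grip":85},{"rotation":[0,0,-7],"translation":[306.5,806,-80],"grip":85},{"rotation":[0,0,-7],"translation":[306.5,806,-80],"grip":85}]' 100
python3 - <<'E'
from h import *
a,d=imaging.camera("side");save(cv2.resize(a[40:240,120:370],(750,600),interpolation=2),"s1.png")
o=readout.get_obs();print(o)
E
```

```text
time: 2.8
ee_pos: [0.5003, 0.1438, 0.1662]
tcp_rot: [-178.0, 0.1, 15.0]
wrist_force: [-0.2, -0.5, -0.3]
opening: 0.0849
grasp_force: 0.0
{'time': 2.85, 'q': array([ 14.93696561,   0.30966327,  -2.12982844,  87.76670277,
         2.03182238, 179.94215343]), 'qd': array([-0.16950818, -1.09486399,  0.02508389,  2.08790641, -0.11123682,
       -0.0770968 ]), 'joint_efforts': array([-3.42343887e-01, -5.34505820e+01,  5.12378454e+01,  1.03665132e+00,
        5.97690605e-02,  3.45031958e-04]), 'ee_pos': array([0.50039723, 0.14394909, 0.16496075]), 'tcp_rot': array([-177.9679706 ,    0.20414345,   14.99477618]), 'wrist_force': array([-0.21841949,  0.9298975 , -1.63338451]), 'torque': array([-0.02417473,  0.02439451, -0.01537251]), 'grasp_force': 0.0, 'opening': 0.08536135416098967}
```

View pics/s1.png

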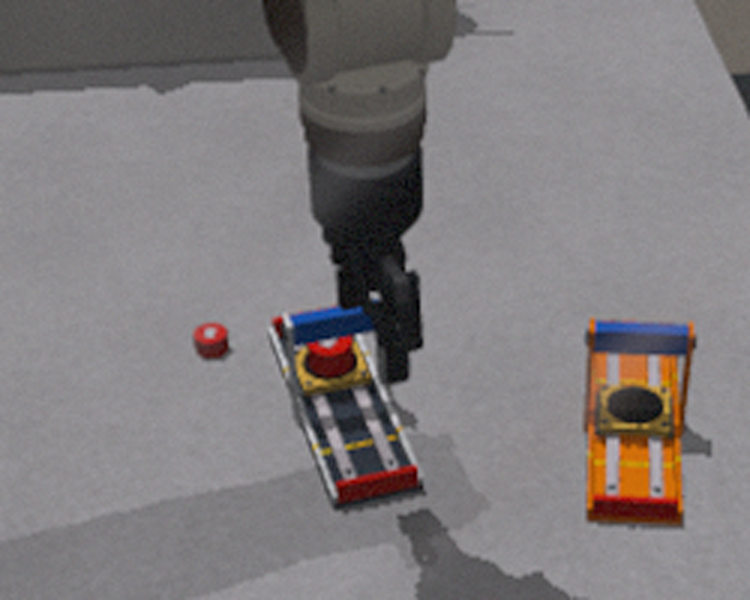

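The picture shows the gripper short of the handle. Joint 6 has reached its 180° limit, and nothing has been touched. I'll take the half-turned grasp, with yaw near 191°.

```bash
python3 -m jog '[{"rotation":[0,0,8],"translation":[0,0,10],"grip":85},{"rotation":[0,0,16],"translation":[-2,10,10],"grip":85},{"rotation":[0,0,24],"translation":[-4,20,10],"grip":85},{"rotation":[0,0,32],"translation":[-5,30,10],"grip":85},{"rotation":[0,0,40],"translation":[-7,40,10],"grip":85},{"rotation":[0,0,48],"translation":[-8,50,10],"grip":85},{"rotation":[0,0,56],"translation":[-10,60,10],"grip":85},{"rotation":[0,0,64],"translation":[-12,70,10],"grip":85},{"rotation":[0,0,72],"translation":[-14,80,10],"grip":85},{"rotation":[0,0,80],"translation":[-16,90,10],"grip":85},{"rotation":[0,0,88],"translation":[-18,100,10],"grip":85},{"rotation":[0,0,96],"translation":[-20,110,10],"grip":85},{"rotation":[0,0,104],"translation":[-22,120,10],"grip":85},{"rotation":[0,0,112],"translation":[-23,130,10],"grip":85},{"rotation":[0,0,120],"translation":[-23,139,10],"grip":85},{"rotation":[0,0,128],"translation":[-23,139,10],"grip":85},{"rotation":[0,0,136],"translation":[-23,139,10],"grip":85},{"rotation":[0,0,144],"translation":[-23,139,10],"grip":85},{"rotation":[0,0,152],"translation":[-23,139,10],"grip":85},{"rotation":[0,0,160],"translation":[-23,139,10],"grip":85}]'
cat > st.py <<'E'
from h import *
from scipy.spatial.transform import Rotation as R
import sys
o=readout.get_obs();A=R.from_euler("xyz",o["tcp_rot"],degrees=True)
yaw=float(sys.argv[1]) if len(sys.argv)>1 else 191.1
B=R.from_euler("xyz",[180,0,yaw],degrees=True)
print("t",round(o["time"],2),"p",(o["ee_pos"]*1000).round(1),"rot",o["tcp_rot"].round(2),"need",(B*A.inv()).as_rotvec(degrees=True).round(2),"F",o["wrist_force"].round(2),"T",o["torque"].round(3),"open",round(o["opening"]*1000,1),"gf",round(o["grasp_force"],1),"q",o["q"].round(1))
E
python3 st.py
```

```text
time: 4.85
ee_pos: [0.4769, 0.2825, 0.178]
tcp_rot: [-178.0, 0.1, 175.3]
wrist_force: [-0.4, -0.0, -0.1]
opening: 0.0849
grasp_force: 0.0
t 4.85 p [476.9 282.5 178. ] rot [-1.7799e+02  8.0000e-02  1.7530e+02] need [ 2.01  0.19 15.8 ] F [-0.37 -0.03 -0.08] T [ 0.01  -0.017  0.028] open 84.9 gf 0.0 q [31.5  5.9  5.2 90.4 -1.7 36.2]
```

```bash
python3 -m jog '[{"rotation":[1,0.1,8],"translation":[0,0.5,-10],"grip":85},{"rotation":[2,0.2,15.8],"translation":[0,0.5,-25],"grip":85},{"rotation":[2,0.2,15.8],"translation":[0,0.5,-45],"grip":85},{"rotation":[2,0.2,15.8],"translation":[0,0.5,-65],"grip":85},{"rotation":[2,0.2,15.8],"translation":[0,0.5,-80],"grip":80},{"rotation":[2,0.2,15.8],"translation":[0,0.5,-92],"grip":60},{"rotation":[2,0.2,15.8],"translation":[0,0.5,-99],"grip":40},{"rotation":[2,0.2,15.8],"translation":[0,0.5,-101],"grip":30},{"rotation":[2,0.2,15.8],"translation":[0,0.5,-101],"grip":30},{"rotation":[2,0.2,15.8],"translation":[0,0.5,-101],"grip":30}]'; python3 st.py
python3 - <<'E'
from h import *
a,d=imaging.camera("side");save(cv2.resize(a[90:230,160:300],(600,600),interpolation=2),"s2.png")
E
```

```text
time: 5.85
ee_pos: [0.4774, 0.2835, 0.0774]
tcp_rot: [-180.0, 0.0, -169.2]
wrist_force: [-0.2, 0.1, -0.1]
opening: 0.0298
grasp_force: 0.0
t 5.85 p [477.4 283.5  77.4] rot [-1.8000e+02  2.0000e-02 -1.6921e+02] need [-0.    0.02  0.31] F [-0.18  0.08 -0.15] T [ 0.003 -0.029 -0.066] open 29.8 gf 0.0 q [30.7  5.5 -6.4 78.1 -0.  19.9]
```

View pics/s2.png

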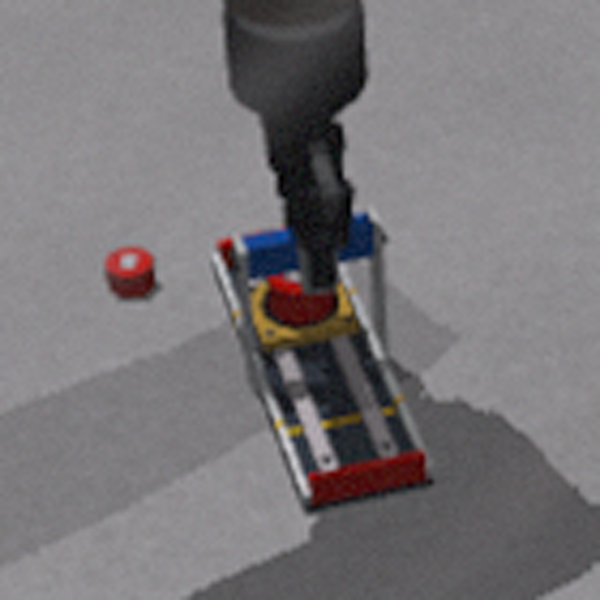

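The fingers straddle the blue bar, seen at about (310,250) in the crop, and the carriage is still at the +y side. Closing slowly.

```bash
python3 -m jog '[{"rotation":[0,0,0.3],"translation":[0,-0.5,0],"grip":24},{"rotation":[0,0,0.3],"translation":[0,-0.5,0],"grip":20},{"rotation":[0,0,0.3],"translation":[0,-0.5,0],"grip":18},{"rotation":[0,0,0.3],"translation":[0,-0.5,0],"grip":16},{"rotation":[0,0,0.3],"translation":[0,-0.5,0],"grip":15},{"rotation":[0,0,0.3],"translation":[0,-0.5,0],"grip":14},{"rotation":[0,0,0.3],"translation":[0,-0.5,0],"grip":10},{"rotation":[0,0,0.3],"translation":[0,-0.5,0],"grip":10},{"rotation":[0,0,0.3],"translation":[0,-0.5,0],"grip":10}]' 115; python3 st.py
cat > car.py <<'E'
from h import *
import sys
# carriage offset along tray y from side view: red specimen vs -y end stop, using TCP for reference
def car(show=True):
    o=readout.get_obs(); a,d=imaging.camera("side"); h=cv2.cvtColor(a,cv2.COLOR_RGB2HSV); H=h[...,0].astype(int)
    tcp=o["ee_pos"]; y=np.array([-np.sin(np.radians(11.1)),np.cos(np.radians(11.1))])
    und=tcp-[0,0,.0765]
    m=(((H<6)|(H>174))&(h[...,1]>120)&(h[...,2]>50)).astype(np.uint8)
    P=cloud("side",d); rel=(P[...,:2]-und[:2])@y; lat=(P[...,:2]-und[:2])@np.array([y[1],-y[0]]); z=P[...,2]-und[2]
    s=(m>0)&(d>0)&(abs(rel)<.1)&(abs(lat)<.035)&(z>.02)&(z<.065)
    ye=(H>15)&(H<32)&(h[...,1]>110)&(d>0)&(abs(lat)<.04)&(abs(rel)<.115)&(z>.012)&(z<.034)
    st=(m>0)&(d>0)&(rel<-.1)&(rel>-.13)&(abs(lat)<.045)&(abs(z-.015)<.03)
    f=lambda w:np.percentile(rel[w]*1000,[3,50,97]).round(1) if w.sum()>5 else None
    print("t",round(o["time"],2),"spec",s.sum(),f(s),"brass",ye.sum(),f(ye),"z",(np.median(z[ye])*1000).round(1) if ye.sum() else None,"stop",st.sum(),f(st),"zstop",np.percentile(z[st]*1000,[5,50,95]).round(1) if st.sum() else None,"T",o["torque"].round(3),"F",o["wrist_force"].round(1),"rot",o["tcp_rot"].round(2),"p",(tcp*1000).round(1))
    return a
if __name__=="__main__":
    a=car()
    if len(sys.argv)>1: save(cv2.resize(a,(800,600)),sys.argv[1])
E
python3 car.py
```

```text
time: 6.8
ee_pos: [0.4771, 0.2832, 0.0771]
tcp_rot: [180.0, 0.0, -168.9]
wrist_force: [-2.1, 5.3, 4.3]
opening: 0.0127
grasp_force: 109.9
t 6.8 p [477.1 283.2  77.1] rot [ 179.97    0.   -168.89] need [-0.03 -0.   -0.01] F [-2.07  5.3   4.28] T [0.944 0.378 0.015] open 12.7 gf 109.9 q [30.7  5.4 -6.5 78.1  0.  19.6]
t 6.8 spec 112 [14.2 19.7 31.4] brass 164 [ 7.7 17.6 58. ] z 21.2 stop 177 [-121.7 -118.1 -112.9] zstop [ 5.4 16.5 23.2] T [0.944 0.378 0.015] F [-2.1  5.3  4.3] rot [ 179.97    0.   -168.89] p [477.1 283.2  77.1]
```

```bash
python3 -m jog '[{"rotation":[0,0,0],"translation":[-0.1,0.6,0],"grip":10},{"rotation":[0,0,0],"translation":[-0.7,3.7,0],"grip":10},{"rotation":[0,0,0],"translation":[-1.9,9.7,0],"grip":10},{"rotation":[0,0,0],"translation":[-3.5,17.6,0],"grip":10},{"rotation":[0,0,0],"translation":[-5,25.5,0],"grip":10},{"rotation":[0,0,0],"translation":[-6.2,31.6,0],"grip":10},{"rotation":[0,0,0],"translation":[-6.8,34.7,0],"grip":10},{"rotation":[0,0,0],"translation":[-6.9,35.3,0],"grip":10}]'; python3 car.py; python3 car.py a.png
```

```text
time: 7.65
ee_pos: [0.4708, 0.3168, 0.0771]
tcp_rot: [-179.8, 0.0, -169.0]
wrist_force: [1.6, -9.1, 6.0]
opening: 0.0122
grasp_force: 110.1
t 7.65 spec 176 [-17.6  -7.9  19.4] brass 170 [-22.9 -14.1  30.5] z 21.3 stop 169 [-122.2 -118.4 -112.2] zstop [ 5.9 16.5 22.8] T [-1.113 -0.121  0.059] F [ 1.6 -9.1  6. ] rot [-1.7980e+02  3.0000e-02 -1.6897e+02] p [470.8 316.8  77.1]
t 7.7 spec 175 [-17.3  -8.   18.9] brass 167 [-25.  -13.5  28.4] z 21.3 stop 173 [-121.9 -117.9 -112.3] zstop [ 6.  15.7 22.8] T [-0.949 -0.118  0.04 ] F [ 0.7 -4.7  5.8] rot [-1.7982e+02  3.0000e-02 -1.6898e+02] p [470.8 316.8  77.1]
```

View pics/a.png

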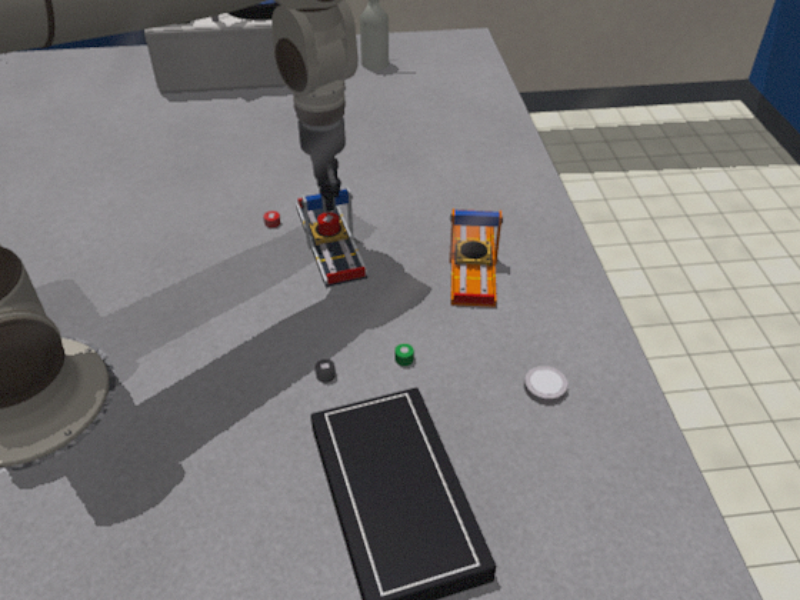

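The carriage stands near the middle at about +3 mm, with the specimen on it at pixel (328,225). Lifting straight up.

```bash
python3 -m jog '[{"rotation":[0,0,0],"translation":[0,0,1],"grip":10},{"rotation":[0,0,0],"translation":[0,0,5],"grip":10},{"rotation":[0,0,0],"translation":[0,0,13],"grip":10},{"rotation":[0,0,0],"translation":[0,0,25],"grip":10},{"rotation":[0,0,0],"translation":[0,0,40],"grip":10},{"rotation":[0,0,0],"translation":[0,0,55],"grip":10},{"rotation":[0,0,0],"translation":[0,0,67],"grip":10},{"rotation":[0,0,0],"translation":[0,0,75],"grip":10},{"rotation":[0,0,0],"translation":[0,0,79],"grip":10},{"rotation":[0,0,0],"translation":[0,0,80],"grip":10}]'; python3 car.py; python3 car.py;python3 car.py; python3 car.py
```

```text
time: 8.75
ee_pos: [0.4703, 0.3181, 0.157]
tcp_rot: [-180.0, -0.0, -168.9]
wrist_force: [-0.4, 0.5, -8.0]
opening: 0.0127
grasp_force: 109.1
t 8.75 spec 185 [-10.2  -2.2  25.1] brass 176 [-17.2  -8.2  38. ] z 21.2 stop 194 [-121.8 -118.1 -113.3] zstop [ 5.8 15.8 23.6] T [-0.061 -0.025  0.004] F [-0.4  0.5 -8. ] rot [-1.7998e+02 -1.0000e-02 -1.6891e+02] p [470.3 318.1 157. ]
t 8.8 spec 189 [-10.6  -1.2  25. ] brass 181 [-16.6  -6.6  37.9] z 21.0 stop 203 [-122.3 -118.4 -112.2] zstop [ 5.4 15.9 23.3] T [-0.045 -0.008 -0.04 ] F [ 0.1 -1.  -8.4] rot [-1.7998e+02 -4.0000e-02 -1.6892e+02] p [470.1 318.  156.6]
t 8.85 spec 186 [-9.  -0.8 26.1] brass 179 [-16.8  -7.6  39.1] z 21.6 stop 196 [-122.  -118.1 -113.7] zstop [ 5.7 15.5 23. ] T [-0.065  0.057 -0.05 ] F [-0.2 -0.1 -7.6] rot [-1.7996e+02 -7.0000e-02 -1.6891e+02] p [470.  318.  156.2]
t 8.9 spec 189 [-9.2 -0.8 24.6] brass 171 [-16.4  -5.8  38.7] z 21.3 stop 194 [-122.1 -118.4 -112.6] zstop [ 5.7 16.  23.2] T [-0.115  0.04   0.014] F [-0.3 -1.1 -7.3] rot [-1.7996e+02 -8.0000e-02 -1.6891e+02] p [470.  317.9 156. ]
```

```bash
cat > plan.py <<'E'
# python3 plan.py N D DC LAT DZ : tray goes D, carriage DC (mm, along tray y), LAT along tray x in N rows
import sys,numpy as np
N,D,DC,L,dz=map(float,sys.argv[1:6]);N=int(N);c,s=np.cos(np.radians(11.1)),np.sin(np.radians(11.1))
for k in range(1,N+1):
    t=k/N;S=10*t**3-15*t**4+6*t**5;A=(60*t-180*t**2+120*t**3)/(N/10)**2
    th=-A*DC/1000/9.81; y=D*S-55*th; d=np.degrees(th); x=L*S
    print([round(c*d,2),round(s*d,2),0],[round(c*x-s*y,1),round(s*x+c*y,1),round(dz*S,1)])
E
python3 plan.py 20 -280 -290 -25 0
```

```text
[np.float64(1.07), np.float64(0.21), 0] [np.float64(0.2), np.float64(-1.3), 0.0]
[np.float64(1.8), np.float64(0.35), 0] [np.float64(0.6), np.float64(-4.1), 0.0]
[np.float64(2.23), np.float64(0.44), 0] [np.float64(1.2), np.float64(-9.6), 0.0]
[np.float64(2.39), np.float64(0.47), 0] [np.float64(2.2), np.float64(-18.5), 0.0]
[np.float64(2.34), np.float64(0.46), 0] [np.float64(3.5), np.float64(-31.2), 0.0]
[np.float64(2.09), np.float64(0.41), 0] [np.float64(5.2), np.float64(-47.6), 0.0]
[np.float64(1.7), np.float64(0.33), 0] [np.float64(7.2), np.float64(-67.4), 0.0]
[np.float64(1.2), np.float64(0.23), 0] [np.float64(9.5), np.float64(-89.9), 0.0]
[np.float64(0.62), np.float64(0.12), 0] [np.float64(12.1), np.float64(-114.3), 0.0]
[np.float64(0.0), np.float64(0.0), 0] [np.float64(14.7), np.float64(-139.8), 0.0]
[np.float64(-0.62), np.float64(-0.12), 0] [np.float64(17.3), np.float64(-165.2), 0.0]
[np.float64(-1.2), np.float64(-0.23), 0] [np.float64(19.8), np.float64(-189.7), 0.0]
[np.float64(-1.7), np.float64(-0.33), 0] [np.float64(22.1), np.float64(-212.2), 0.0]
[np.float64(-2.09), np.float64(-0.41), 0] [np.float64(24.2), np.float64(-232.0), 0.0]
[np.float64(-2.34), np.float64(-0.46), 0] [np.float64(25.9), np.float64(-248.4), 0.0]
[np.float64(-2.39), np.float64(-0.47), 0] [np.float64(27.2), np.float64(-261.1), 0.0]
[np.float64(-2.23), np.float64(-0.44), 0] [np.float64(28.2), np.float64(-270.0), 0.0]
[np.float64(-1.8), np.float64(-0.35), 0] [np.float64(28.8), np.float64(-275.5), 0.0]
[np.float64(-1.07), np.float64(-0.21), 0] [np.float64(29.1), np.float64(-278.2), 0.0]
[np.float64(0.0), np.float64(0.0), 0] [np.float64(29.4), np.float64(-279.6), 0.0]
```

```bash
python3 -m jog '[{"rotation":[1.07,0.21,0],"translation":[0.2,-1.3,0],"grip":10},{"rotation":[1.8,0.35,0],"translation":[0.6,-4.1,0],"grip":10},{"rotation":[2.23,0.44,0],"translation":[1.2,-9.6,0],"grip":10},{"rotation":[2.39,0.47,0],"translation":[2.2,-18.5,0],"grip":10},{"rotation":[2.34,0.46,0],"translation":[3.5,-31.2,0],"grip":10},{"rotation":[2.09,0.41,0],"translation":[5.2,-47.6,0],"grip":10},{"rotation":[1.7,0.33,0],"translation":[7.2,-67.4,0],"grip":10},{"rotation":[1.2,0.23,0],"translation":[9.5,-89.9,0],"grip":10},{"rotation":[0.62,0.12,0],"translation":[12.1,-114.3,0],"grip":10},{"rotation":[0,0,0],"translation":[14.7,-139.8,0],"grip":10},{"rotation":[-0.62,-0.12,0],"translation":[17.3,-165.2,0],"grip":10},{"rotation":[-1.2,-0.23,0],"translation":[19.8,-189.7,0],"grip":10},{"rotation":[-1.7,-0.33,0],"translation":[22.1,-212.2,0],"grip":10},{"rotation":[-2.09,-0.41,0],"translation":[24.2,-232,0],"grip":10},{"rotation":[-2.34,-0.46,0],"translation":[25.9,-248.4,0],"grip":10},{"rotation":[-2.39,-0.47,0],"translation":[27.2,-261.1,0],"grip":10},{"rotation":[-2.23,-0.44,0],"translation":[28.2,-270,0],"grip":10},{"rotation":[-1.8,-0.35,0],"translation":[28.8,-275.5,0],"grip":10},{"rotation":[-1.07,-0.21,0],"translation":[29.1,-278.2,0],"grip":10},{"rotation":[0,0,0],"translation":[29.4,-279.6,0],"grip":10}]'; for i in 1 2 3 4; do python3 car.py; done
```

```text
time: 10.95
ee_pos: [0.4995, 0.0385, 0.1566]
tcp_rot: [179.9, -0.0, -168.9]
wrist_force: [-0.3, 0.8, -8.0]
opening: 0.0121
grasp_force: 108.9
t 10.95 spec 89 [25.6 29.8 39.8] brass 201 [17.8 25.6 51.6] z 21.2 stop 256 [-120.9 -118.3 -113.2] zstop [ 6.  18.  23.5] T [-0.261 -0.048 -0.02 ] F [-0.3  0.8 -8. ] rot [ 1.7994e+02 -3.0000e-02 -1.6890e+02] p [499.5  38.5 156.6]
t 11.0 spec 77 [28.8 31.7 41.4] brass 182 [20.7 26.6 52.5] z 21.1 stop 260 [-120.9 -118.3 -113.2] zstop [ 5.9 17.3 23.7] T [-0.273 -0.058  0.021] F [ 0.3 -0.8 -8.4] rot [ 1.7988e+02 -3.0000e-02 -1.6890e+02] p [499.6  38.4 156.6]
t 11.05 spec 69 [30.  33.3 41.8] brass 181 [23.  28.7 52.6] z 21.0 stop 261 [-120.8 -118.5 -112.7] zstop [ 5.9 17.4 23.8] T [-0.29  -0.037 -0.032] F [-0.7  0.4 -7. ] rot [ 1.7996e+02 -3.0000e-02 -1.6893e+02] p [499.6  38.3 156.6]
t 11.1 spec 60 [31.6 35.4 45.4] brass 180 [23.9 30.3 50.2] z 21.2 stop 260 [-120.8 -118.4 -112.9] zstop [ 6.4 17.2 23.9] T [-0.226 -0.062  0.035] F [ 0.8  0.9 -7.1] rot [-1.8000e+02 -4.0000e-02 -1.6893e+02] p [499.6  38.4 156.5]
```

```bash
cat > fb.py <<'E'
# python3 fb.py N s0 v0 s1 D LAT DZ b0 k tilt0 : tilts are relative to tilt0 (tilt now commanded, deg)
import sys,numpy as np
from numpy.polynomial import Polynomial as Po
N,s0,v0,s1,D,L,dz,b0,k,t0=map(float,sys.argv[1:11]);N=int(N);T=N/10;c,s=np.cos(np.radians(11.1)),np.sin(np.radians(11.1))
M=np.array([[T**3,T**4,T**5],[3*T**2,4*T**3,5*T**4],[6*T,12*T**2,20*T**3]])
q=Po([s0,v0,0,*np.linalg.solve(M,[s1-s0-v0*T,-v0,0])]);m=Po([0,0,0,10/T**3,-15/T**4,6/T**5])
f=lambda t:np.degrees((-q.deriv(2)(t)-D*m.deriv(2)(t)-6*np.tanh(q.deriv()(t)/4))/9810)+b0+k*q(t)
for j in range(1,N+1):
    t=j/10; d=f(t)-t0; y=D*m(t)-55*np.radians(d); x=L*m(t)
    print('{"rotation":[%.2f,%.2f,0],"translation":[%.1f,%.1f,%.1f],"grip":10}'%(c*d,s*d,c*x-s*y,s*x+c*y,dz*m(t)),"s",round(q(t)))
E
python3 fb.py 15 54 39 0 0 0 0 .08 .0018 0
```

```text
{"rotation":[0.89,0.17,0],"translation":[0.2,-0.9,0.0],"grip":10} s 58
{"rotation":[1.33,0.26,0],"translation":[0.3,-1.3,0.0],"grip":10} s 60
{"rotation":[1.58,0.31,0],"translation":[0.3,-1.5,0.0],"grip":10} s 60
{"rotation":[1.55,0.30,0],"translation":[0.3,-1.5,0.0],"grip":10} s 58
{"rotation":[1.35,0.26,0],"translation":[0.3,-1.3,0.0],"grip":10} s 54
{"rotation":[1.02,0.20,0],"translation":[0.2,-1.0,0.0],"grip":10} s 48
{"rotation":[0.62,0.12,0],"translation":[0.1,-0.6,0.0],"grip":10} s 40
{"rotation":[0.18,0.04,0],"translation":[0.0,-0.2,0.0],"grip":10} s 32
{"rotation":[-0.24,-0.05,0],"translation":[-0.0,0.2,0.0],"grip":10} s 23
{"rotation":[-0.60,-0.12,0],"translation":[-0.1,0.6,0.0],"grip":10} s 16
{"rotation":[-0.86,-0.17,0],"translation":[-0.2,0.8,0.0],"grip":10} s 9
{"rotation":[-0.96,-0.19,0],"translation":[-0.2,0.9,0.0],"grip":10} s 4
{"rotation":[-0.86,-0.17,0],"translation":[-0.2,0.8,0.0],"grip":10} s 1
{"rotation":[-0.52,-0.10,0],"translation":[-0.1,0.5,0.0],"grip":10} s 0
{"rotation":[0.08,0.02,0],"translation":[0.0,-0.1,0.0],"grip":10} s 0
```

```bash
python3 -m jog '[{"rotation":[0.89,0.17,0],"translation":[0.2,-0.9,0],"grip":10},{"rotation":[1.33,0.26,0],"translation":[0.3,-1.3,0],"grip":10},{"rotation":[1.58,0.31,0],"translation":[0.3,-1.5,0],"grip":10},{"rotation":[1.55,0.3,0],"translation":[0.3,-1.5,0],"grip":10},{"rotation":[1.35,0.26,0],"translation":[0.3,-1.3,0],"grip":10},{"rotation":[1.02,0.2,0],"translation":[0.2,-1,0],"grip":10},{"rotation":[0.62,0.12,0],"translation":[0.1,-0.6,0],"grip":10},{"rotation":[0.18,0.04,0],"translation":[0,-0.2,0],"grip":10},{"rotation":[-0.24,-0.05,0],"translation":[0,0.2,0],"grip":10},{"rotation":[-0.6,-0.12,0],"translation":[-0.1,0.6,0],"grip":10},{"rotation":[-0.86,-0.17,0],"translation":[-0.2,0.8,0],"grip":10},{"rotation":[-0.96,-0.19,0],"translation":[-0.2,0.9,0],"grip":10},{"rotation":[-0.86,-0.17,0],"translation":[-0.2,0.8,0],"grip":10},{"rotation":[-0.52,-0.1,0],"translation":[-0.1,0.5,0],"grip":10},{"rotation":[0.08,0.02,0],"translation":[0,-0.1,0],"grip":10}]'; for i in 1 2 3 4; do python3 car.py; done
```

```text
time: 12.65
ee_pos: [0.4996, 0.0384, 0.1566]
tcp_rot: [179.9, -0.0, -168.9]
wrist_force: [-0.1, -0.8, -7.9]
opening: 0.0121
grasp_force: 109.0
t 12.65 spec 225 [-1.1  5.7 25.9] brass 239 [-8.1  3.  45.5] z 21.5 stop 260 [-120.5 -117.9 -112.1] zstop [ 5.6 16.9 23.3] T [-0.101 -0.071  0.003] F [-0.1 -0.8 -7.9] rot [ 1.7990e+02 -3.0000e-02 -1.6891e+02] p [499.6  38.4 156.6]
t 12.7 spec 219 [-0.2  6.6 26. ] brass 250 [-5.9  4.4 47.7] z 21.4 stop 260 [-120.6 -118.  -112.1] zstop [ 5.8 17.  23.2] T [-0.135 -0.062  0.005] F [ 0.2  0.  -7. ] rot [ 1.7986e+02 -4.0000e-02 -1.6892e+02] p [499.6  38.1 156.6]
t 12.75 spec 211 [ 1.   7.2 25.2] brass 250 [-5.7  3.9 46.6] z 21.5 stop 255 [-120.5 -118.1 -111.9] zstop [ 6.1 17.5 23.1] T [-0.071 -0.022  0.011] F [-0.1  0.2 -6.9] rot [ 1.7991e+02 -4.0000e-02 -1.6894e+02] p [499.6  38.  156.6]
t 12.8 spec 205 [ 1.7  8.2 26.6] brass 248 [-5.4  4.6 48.5] z 21.4 stop 259 [-120.5 -118.1 -112. ] zstop [ 6.4 16.7 23.3] T [-0.122 -0.003 -0.073] F [ 0.4  0.2 -7.2] rot [ 1.7993e+02 -4.0000e-02 -1.6894e+02] p [499.6  38.1 156.6]
```

```bash
python3 fb.py 12 23 17 0 0 0 0 .18 .002 .08
```

```text
{"rotation":[0.65,0.13,0],"translation":[0.1,-0.6,0.0],"grip":10} s 25
{"rotation":[0.95,0.19,0],"translation":[0.2,-0.9,0.0],"grip":10} s 25
{"rotation":[1.01,0.20,0],"translation":[0.2,-1.0,0.0],"grip":10} s 24
{"rotation":[0.87,0.17,0],"translation":[0.2,-0.8,0.0],"grip":10} s 22
{"rotation":[0.61,0.12,0],"translation":[0.1,-0.6,0.0],"grip":10} s 19
{"rotation":[0.28,0.06,0],"translation":[0.1,-0.3,0.0],"grip":10} s 15
{"rotation":[-0.05,-0.01,0],"translation":[-0.0,0.0,0.0],"grip":10} s 10
{"rotation":[-0.33,-0.07,0],"translation":[-0.1,0.3,0.0],"grip":10} s 6
{"rotation":[-0.51,-0.10,0],"translation":[-0.1,0.5,0.0],"grip":10} s 3
{"rotation":[-0.53,-0.10,0],"translation":[-0.1,0.5,0.0],"grip":10} s 1
{"rotation":[-0.34,-0.07,0],"translation":[-0.1,0.3,0.0],"grip":10} s 0
{"rotation":[0.10,0.02,0],"translation":[0.0,-0.1,0.0],"grip":10} s 0
```

```bash
python3 -m jog '[{"rotation":[0.65,0.13,0],"translation":[0.1,-0.6,0],"grip":10},{"rotation":[0.95,0.19,0],"translation":[0.2,-0.9,0],"grip":10},{"rotation":[1.01,0.2,0],"translation":[0.2,-1,0],"grip":10},{"rotation":[0.87,0.17,0],"translation":[0.2,-0.8,0],"grip":10},{"rotation":[0.61,0.12,0],"translation":[0.1,-0.6,0],"grip":10},{"rotation":[0.28,0.06,0],"translation":[0.1,-0.3,0],"grip":10},{"rotation":[-0.05,-0.01,0],"translation":[0,0,0],"grip":10},{"rotation":[-0.33,-0.07,0],"translation":[-0.1,0.3,0],"grip":10},{"rotation":[-0.51,-0.1,0],"translation":[-0.1,0.5,0],"grip":10},{"rotation":[-0.53,-0.1,0],"translation":[-0.1,0.5,0],"grip":10},{"rotation":[-0.34,-0.07,0],"translation":[-0.1,0.3,0],"grip":10},{"rotation":[0.1,0.02,0],"translation":[0,-0.1,0],"grip":10}]'; for i in 1 2 3 4 5 6; do python3 car.py; done
```

```text
time: 14.05
ee_pos: [0.4995, 0.0383, 0.1566]
tcp_rot: [179.8, -0.0, -168.9]
wrist_force: [0.4, -0.8, -7.0]
opening: 0.0124
grasp_force: 109.0
t 14.05 spec 282 [-30.9 -21.5   4.8] brass 182 [-37.2 -17.5  18.2] z 21.5 stop 258 [-120.7 -118.  -112.7] zstop [ 5.7 17.3 23.5] T [-0.057 -0.033 -0.053] F [ 0.4 -0.8 -7. ] rot [ 1.7981e+02 -3.0000e-02 -1.6890e+02] p [499.5  38.3 156.6]
t 14.1 spec 274 [-31.8 -22.7   4. ] brass 166 [-37.6 -17.5  19.5] z 21.8 stop 260 [-120.5 -117.8 -112.4] zstop [ 4.7 17.1 23. ] T [-0.006 -0.047  0.01 ] F [ 0.6 -0.7 -7.8] rot [ 1.7978e+02 -3.0000e-02 -1.6891e+02] p [499.6  38.2 156.6]
t 14.15 spec 273 [-32.9 -23.2   2.5] brass 168 [-39.3 -18.   15.9] z 21.7 stop 262 [-120.6 -117.9 -112.1] zstop [ 5.3 16.2 22.7] T [-0.011 -0.011  0.029] F [ 0.2 -0.4 -6.6] rot [ 1.7981e+02 -4.0000e-02 -1.6893e+02] p [499.6  38.1 156.6]
t 14.2 spec 277 [-33.6 -24.3   2. ] brass 160 [-40.  -19.1  23.6] z 21.8 stop 258 [-120.4 -117.9 -112.1] zstop [ 5.8 16.5 22.7] T [ 0.065 -0.019 -0.019] F [ 0.5 -0.  -7.4] rot [ 1.7983e+02 -4.0000e-02 -1.6894e+02] p [499.6  38.  156.6]
t 14.25 spec 265 [-34.9 -26.2   0.4] brass 161 [-40.9 -18.5  22.4] z 21.7 stop 261 [-120.8 -117.9 -112.7] zstop [ 5.3 17.  23.4] T [0.024 0.021 0.024] F [-0.1 -0.3 -7.1] rot [ 1.7983e+02 -4.0000e-02 -1.6893e+02] p [499.6  38.1 156.6]
t 14.3 spec 267 [-36.6 -26.7   0.2] brass 150 [-42.  -22.2  11.6] z 21.9 stop 260 [-120.7 -117.8 -112.2] zstop [ 5.1 16.1 23. ] T [ 0.023  0.013 -0.031] F [-0.2  0.3 -7.7] rot [ 1.7983e+02 -4.0000e-02 -1.6893e+02] p [499.6  38.1 156.6]
```

```bash
python3 fb.py 20 -16 -23 0 -273.5 -25 0 .05 .0045 .18
```

```text
{"rotation":[0.67,0.13,0],"translation":[0.2,-1.0,0.0],"grip":10} s -18
{"rotation":[1.23,0.24,0],"translation":[0.5,-3.5,0.0],"grip":10} s -20
{"rotation":[1.56,0.31,0],"translation":[1.0,-8.8,0.0],"grip":10} s -22
{"rotation":[1.68,0.33,0],"translation":[1.9,-17.4,0.0],"grip":10} s -23
{"rotation":[1.58,0.31,0],"translation":[3.2,-29.8,0.0],"grip":10} s -23
{"rotation":[1.35,0.27,0],"translation":[4.8,-45.8,0.0],"grip":10} s -22
{"rotation":[1.03,0.20,0],"translation":[6.8,-65.2,0.0],"grip":10} s -21
{"rotation":[0.62,0.12,0],"translation":[9.0,-87.3,0.0],"grip":10} s -20
{"rotation":[0.16,0.03,0],"translation":[11.5,-111.3,0.0],"grip":10} s -18
{"rotation":[-0.33,-0.06,0],"translation":[14.0,-136.3,0.0],"grip":10} s -15
{"rotation":[-0.81,-0.16,0],"translation":[16.5,-161.3,0.0],"grip":10} s -13
{"rotation":[-1.27,-0.25,0],"translation":[19.0,-185.3,0.0],"grip":10} s -10
{"rotation":[-1.66,-0.33,0],"translation":[21.2,-207.4,0.0],"grip":10} s -8
{"rotation":[-1.96,-0.38,0],"translation":[23.2,-226.8,0.0],"grip":10} s -5
{"rotation":[-2.14,-0.42,0],"translation":[24.8,-242.9,0.0],"grip":10} s -3
{"rotation":[-2.17,-0.43,0],"translation":[26.1,-255.3,0.0],"grip":10} s -2
{"rotation":[-2.01,-0.40,0],"translation":[27.0,-264.0,0.0],"grip":10} s -1
{"rotation":[-1.64,-0.32,0],"translation":[27.6,-269.3,0.0],"grip":10} s 0
{"rotation":[-1.02,-0.20,0],"translation":[27.9,-271.9,0.0],"grip":10} s 0
{"rotation":[-0.13,-0.03,0],"translation":[28.1,-273.1,0.0],"grip":10} s 0
```

```bash
python3 -m jog '[{"rotation":[0.67,0.13,0],"translation":[0.2,-1,0],"grip":10},{"rotation":[1.23,0.24,0],"translation":[0.5,-3.5,0],"grip":10},{"rotation":[1.56,0.31,0],"translation":[1,-8.8,0],"grip":10},{"rotation":[1.68,0.33,0],"translation":[1.9,-17.4,0],"grip":10},{"rotation":[1.58,0.31,0],"translation":[3.2,-29.8,0],"grip":10},{"rotation":[1.35,0.27,0],"translation":[4.8,-45.8,0],"grip":10},{"rotation":[1.03,0.2,0],"translation":[6.8,-65.2,0],"grip":10},{"rotation":[0.62,0.12,0],"translation":[9,-87.3,0],"grip":10},{"rotation":[0.16,0.03,0],"translation":[11.5,-111.3,0],"grip":10},{"rotation":[-0.33,-0.06,0],"translation":[14,-136.3,0],"grip":10},{"rotation":[-0.81,-0.16,0],"translation":[16.5,-161.3,0],"grip":10},{"rotation":[-1.27,-0.25,0],"translation":[19,-185.3,0],"grip":10},{"rotation":[-1.66,-0.33,0],"translation":[21.2,-207.4,0],"grip":10},{"rotation":[-1.96,-0.38,0],"translation":[23.2,-226.8,0],"grip":10},{"rotation":[-2.14,-0.42,0],"translation":[24.8,-242.9,0],"grip":10},{"rotation":[-2.17,-0.43,0],"translation":[26.1,-255.3,0],"grip":10},{"rotation":[-2.01,-0.4,0],"translation":[27,-264,0],"grip":10},{"rotation":[-1.64,-0.32,0],"translation":[27.6,-269.3,0],"grip":10},{"rotation":[-1.02,-0.2,0],"translation":[27.9,-271.9,0],"grip":10},{"rotation":[-0.13,-0.03,0],"translation":[28.1,-273.1,0],"grip":10}]'; for i in 1 2 3 4 5; do python3 car.py; done;  python3 car.py b.png
```

```text
time: 16.35
ee_pos: [0.5277, -0.2347, 0.1567]
tcp_rot: [179.9, -0.0, -168.9]
wrist_force: [0.2, -0.1, -7.6]
opening: 0.0123
grasp_force: 109.0
t 16.35 spec 432 [-33.2 -22.9   2.9] brass 437 [-39.8 -28.9  14.9] z 21.7 stop 365 [-119.5 -117.7 -102.9] zstop [ 4.9 18.4 23.1] T [ 0.042 -0.024 -0.008] F [ 0.2 -0.1 -7.6] rot [ 1.7990e+02 -3.0000e-02 -1.6889e+02] p [ 527.7 -234.7  156.7]
t 16.4 spec 442 [-33.8 -23.2   3.1] brass 432 [-40.4 -28.8  14.5] z 21.7 stop 366 [-119.3 -117.7 -103.1] zstop [ 4.7 18.4 23.5] T [ 0.09   0.011 -0.033] F [-0.8  0.6 -7.2] rot [ 1.7984e+02 -4.0000e-02 -1.6891e+02] p [ 527.7 -234.9  156.5]
t 16.45 spec 445 [-34.2 -23.7   2. ] brass 425 [-40.8 -29.8  14. ] z 21.7 stop 363 [-119.5 -117.8 -103. ] zstop [ 5.  18.7 23.3] T [-0.012 -0.021 -0.01 ] F [-0.9  0.4 -7.3] rot [ 1.7991e+02 -4.0000e-02 -1.6891e+02] p [ 527.7 -234.8  156.5]
t 16.5 spec 430 [-35.1 -24.3   1.1] brass 435 [-41.3 -30.1  12.6] z 21.7 stop 366 [-119.4 -117.8 -102.8] zstop [ 4.3 18.8 23.6] T [ 0.053 -0.011  0.002] F [ 1.5 -0.2 -6.7] rot [ 1.7994e+02 -4.0000e-02 -1.6891e+02] p [ 527.7 -234.8  156.5]
t 16.55 spec 432 [-35.7 -25.    0.7] brass 434 [-42.4 -30.6  12.2] z 21.8 stop 367 [-119.5 -117.8 -103.2] zstop [ 4.6 18.6 23.5] T [0.03  0.003 0.001] F [-0.1  0.6 -7.7] rot [ 1.7996e+02 -4.0000e-02 -1.6890e+02] p [ 527.7 -234.7  156.6]
t 16.6 spec 438 [-36.4 -25.9   0.1] brass 430 [-42.5 -32.   10.5] z 21.7 stop 367 [-119.7 -117.8 -102.6] zstop [ 4.8 18.7 23.5] T [0.098 0.013 0.002] F [ 1.1 -0.8 -7.1] rot [ 1.7997e+02 -4.0000e-02 -1.6890e+02] p [ 527.7 -234.6  156.6]
```

View pics/b.png

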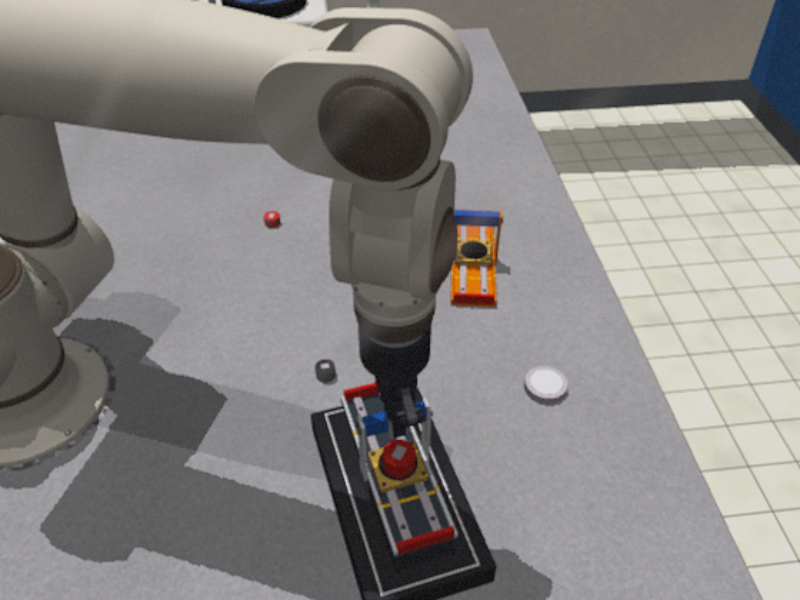

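The tray hangs over the outline with the specimen at pixel (399,458). The carriage is about 15 mm towards -y and creeping. Correcting it and coming lower, still clear of the granite.

```bash
python3 fb.py 13 -16 -12 0 0 0 -22 .05 .0045 .05
```

```text
{"rotation":[-0.36,-0.07,0],"translation":[-0.1,0.3,-0.1],"grip":10} s -17
{"rotation":[-0.54,-0.11,0],"translation":[-0.1,0.5,-0.6],"grip":10} s -18
{"rotation":[-0.63,-0.12,0],"translation":[-0.1,0.6,-1.9],"grip":10} s -17
{"rotation":[-0.57,-0.11,0],"translation":[-0.1,0.5,-3.8],"grip":10} s -16
{"rotation":[-0.44,-0.09,0],"translation":[-0.1,0.4,-6.4],"grip":10} s -14
{"rotation":[-0.26,-0.05,0],"translation":[-0.0,0.2,-9.4],"grip":10} s -12
{"rotation":[-0.06,-0.01,0],"translation":[-0.0,0.1,-12.6],"grip":10} s -9
{"rotation":[0.13,0.03,0],"translation":[0.0,-0.1,-15.6],"grip":10} s -6
{"rotation":[0.28,0.05,0],"translation":[0.1,-0.3,-18.2],"grip":10} s -4
{"rotation":[0.36,0.07,0],"translation":[0.1,-0.3,-20.1],"grip":10} s -2
{"rotation":[0.36,0.07,0],"translation":[0.1,-0.3,-21.4],"grip":10} s -1
{"rotation":[0.25,0.05,0],"translation":[0.0,-0.2,-21.9],"grip":10} s 0
{"rotation":[-0.00,-0.00,0],"translation":[-0.0,0.0,-22.0],"grip":10} s 0
```

```bash
python3 -m jog '[{"rotation":[-0.36,-0.07,0],"translation":[-0.1,0.3,-0.1],"grip":10},{"rotation":[-0.54,-0.11,0],"translation":[-0.1,0.5,-0.6],"grip":10},{"rotation":[-0.63,-0.12,0],"translation":[-0.1,0.6,-1.9],"grip":10},{"rotation":[-0.57,-0.11,0],"translation":[-0.1,0.5,-3.8],"grip":10},{"rotation":[-0.44,-0.09,0],"translation":[-0.1,0.4,-6.4],"grip":10},{"rotation":[-0.26,-0.05,0],"translation":[0,0.2,-9.4],"grip":10},{"rotation":[-0.06,-0.01,0],"translation":[0,0.1,-12.6],"grip":10},{"rotation":[0.13,0.03,0],"translation":[0,-0.1,-15.6],"grip":10},{"rotation":[0.28,0.05,0],"translation":[0.1,-0.3,-18.2],"grip":10},{"rotation":[0.36,0.07,0],"translation":[0.1,-0.3,-20.1],"grip":10},{"rotation":[0.36,0.07,0],"translation":[0.1,-0.3,-21.4],"grip":10},{"rotation":[0.25,0.05,0],"translation":[0,-0.2,-21.9],"grip":10},{"rotation":[0,0,0],"translation":[0,0,-22],"grip":10}]'; for i in 1 2 3 4 5 6; do python3 car.py; done
```

```text
time: 17.95
ee_pos: [0.5277, -0.2349, 0.1346]
tcp_rot: [180.0, -0.0, -168.9]
wrist_force: [0.6, 0.2, -7.8]
opening: 0.0123
grasp_force: 109.0
t 17.95 spec 382 [-24.8 -15.2   8.6] brass 423 [-31.2 -20.3  22.4] z 21.7 stop 356 [-119.6 -117.9 -102.8] zstop [ 4.5 18.3 23.3] T [-0.045 -0.061  0.028] F [ 0.6  0.2 -7.8] rot [ 1.7999e+02 -3.0000e-02 -1.6892e+02] p [ 527.7 -234.9  134.6]
t 18.0 spec 389 [-25.8 -15.8   8.6] brass 405 [-31.8 -20.2  22.7] z 21.9 stop 348 [-119.5 -117.8 -102.7] zstop [ 4.2 18.6 23.5] T [-0.022 -0.077 -0.04 ] F [-0.7  0.2 -6.9] rot [-1.7999e+02 -2.0000e-02 -1.6891e+02] p [ 527.7 -234.8  134.7]
t 18.05 spec 386 [-25.9 -16.8   7.7] brass 417 [-32.4 -21.1  21.6] z 21.8 stop 353 [-119.6 -117.8 -102.9] zstop [ 4.4 18.8 23.9] T [-0.007 -0.001  0.03 ] F [ 0.3  0.4 -7.4] rot [ 1.7999e+02 -2.0000e-02 -1.6890e+02] p [ 527.7 -234.8  134.8]
t 18.1 spec 392 [-25.9 -16.    6.8] brass 418 [-32.6 -20.6  22.2] z 21.7 stop 351 [-119.5 -117.8 -102.9] zstop [ 4.7 18.6 23.5] T [-0.021  0.012 -0.029] F [-0.9  0.1 -6.7] rot [ 1.7998e+02 -2.0000e-02 -1.6890e+02] p [ 527.7 -234.8  134.8]
t 18.15 spec 388 [-26.4 -16.9   5.6] brass 415 [-32.7 -21.   21.5] z 21.6 stop 349 [-119.7 -117.8 -102.9] zstop [ 4.7 18.5 23.6] T [-0.032 -0.001  0.025] F [ 0.6  0.2 -7.4] rot [ 1.7998e+02 -2.0000e-02 -1.6891e+02] p [ 527.7 -234.8  134.8]
t 18.2 spec 386 [-26.8 -16.8   6.6] brass 422 [-33.5 -21.5  20.7] z 21.8 stop 350 [-119.7 -117.8 -103.3] zstop [ 5.4 18.8 23.6] T [ 0.046  0.008 -0.051] F [ 1.   0.8 -8.4] rot [ 1.7998e+02 -2.0000e-02 -1.6890e+02] p [ 527.7 -234.8  134.8]
```

```bash
python3 fb.py 10 -6 -7 0 0 0 0 .035 .0045 .05
```

```text
{"rotation":[-0.27,-0.05,0],"translation":[-0.1,0.3,0.0],"grip":10} s -7
{"rotation":[-0.41,-0.08,0],"translation":[-0.1,0.4,0.0],"grip":10} s -7
{"rotation":[-0.40,-0.08,0],"translation":[-0.1,0.4,0.0],"grip":10} s -6
{"rotation":[-0.29,-0.06,0],"translation":[-0.1,0.3,0.0],"grip":10} s -5
{"rotation":[-0.13,-0.02,0],"translation":[-0.0,0.1,0.0],"grip":10} s -4
{"rotation":[0.04,0.01,0],"translation":[0.0,-0.0,0.0],"grip":10} s -3
{"rotation":[0.17,0.03,0],"translation":[0.0,-0.2,0.0],"grip":10} s -1
{"rotation":[0.23,0.04,0],"translation":[0.0,-0.2,0.0],"grip":10} s 0
{"rotation":[0.18,0.04,0],"translation":[0.0,-0.2,0.0],"grip":10} s 0
{"rotation":[-0.01,-0.00,0],"translation":[-0.0,0.0,0.0],"grip":10} s 0
```

```bash
python3 -m jog '[{"rotation":[-0.27,-0.05,0],"translation":[-0.1,0.3,0],"grip":10},{"rotation":[-0.41,-0.08,0],"translation":[-0.1,0.4,0],"grip":10},{"rotation":[-0.4,-0.08,0],"translation":[-0.1,0.4,0],"grip":10},{"rotation":[-0.29,-0.06,0],"translation":[-0.1,0.3,0],"grip":10},{"rotation":[-0.13,-0.02,0],"translation":[0,0.1,0],"grip":10},{"rotation":[0.04,0.01,0],"translation":[0,0,0],"grip":10},{"rotation":[0.17,0.03,0],"translation":[0,-0.2,0],"grip":10},{"rotation":[0.2,0.04,0],"translation":[0,-0.2,0],"grip":10},{"rotation":[0.15,0.03,0],"translation":[0,-0.2,0],"grip":10},{"rotation":[-0.01,0,0],"translation":[0,0,0],"grip":10}]'; for i in 1 2 3 4 5 6; do python3 car.py; done
```

```text
time: 19.25
ee_pos: [0.5277, -0.2349, 0.1346]
tcp_rot: [180.0, -0.0, -168.9]
wrist_force: [0.5, 0.1, -7.2]
opening: 0.0124
grasp_force: 109.0
t 19.25 spec 366 [-22.3 -13.2  10.9] brass 413 [-29.1 -17.1  26.1] z 21.8 stop 350 [-119.6 -117.8 -103.2] zstop [ 4.9 18.8 23.4] T [ 0.053 -0.001  0.014] F [ 0.5  0.1 -7.2] rot [ 1.7999e+02 -3.0000e-02 -1.6892e+02] p [ 527.7 -234.9  134.6]
t 19.3 spec 370 [-22.7 -13.2  10.7] brass 412 [-29.1 -17.4  25. ] z 21.8 stop 352 [-119.6 -117.8 -103.4] zstop [ 4.6 18.7 23.7] T [-0.03  -0.007  0.007] F [-0.8 -0.7 -6.9] rot [-1.8000e+02 -3.0000e-02 -1.6891e+02] p [ 527.7 -234.8  134.6]
t 19.35 spec 368 [-23.1 -13.6  10.3] brass 409 [-29.  -18.   25.1] z 21.6 stop 349 [-119.4 -117.7 -102.8] zstop [ 4.6 18.4 23.4] T [ 0.022 -0.018  0.   ] F [ 0.3  0.8 -7.6] rot [ 1.7999e+02 -3.0000e-02 -1.6891e+02] p [ 527.7 -234.8  134.7]
t 19.4 spec 370 [-22.9 -13.8  10.4] brass 416 [-29.2 -18.   25.5] z 21.7 stop 349 [-119.7 -117.7 -103.2] zstop [ 5.3 18.5 23.3] T [-0.008 -0.009  0.05 ] F [ 1.2  0.1 -7.8] rot [ 1.7999e+02 -3.0000e-02 -1.6891e+02] p [ 527.6 -234.8  134.7]
t 19.45 spec 368 [-23.2 -13.7   9.3] brass 414 [-29.8 -18.   24.2] z 21.7 stop 352 [-119.7 -117.8 -103.4] zstop [ 5.  18.5 23.8] T [ 0.031 -0.004  0.025] F [ 0.3 -0.9 -7.3] rot [ 1.7998e+02 -3.0000e-02 -1.6891e+02] p [ 527.6 -234.8  134.7]
t 19.5 spec 366 [-23.1 -14.    9.4] brass 415 [-29.6 -18.   23.9] z 21.6 stop 353 [-119.5 -117.9 -103. ] zstop [ 4.7 18.6 23.3] T [-0.042  0.014  0.001] F [ 0.3 -0.2 -7. ] rot [ 1.7998e+02 -3.0000e-02 -1.6891e+02] p [ 527.7 -234.8  134.6]
```

```bash
python3 -m jog '[{"rotation":[-0.02,0,0],"translation":[0,0,0],"grip":10},{"rotation":[-0.02,0,0],"translation":[0,0,0],"grip":10},{"rotation":[-0.02,0,0],"translation":[0,0,0],"grip":10},{"rotation":[-0.02,0,0],"translation":[0,0,0],"grip":10},{"rotation":[-0.02,0,0],"translation":[0,0,0],"grip":10},{"rotation":[-0.02,0,0],"translation":[0,0,0],"grip":10},{"rotation":[-0.02,0,0],"translation":[0,0,0],"grip":10},{"rotation":[-0.02,0,0],"translation":[0,0,0],"grip":10},{"rotation":[-0.02,0,0],"translation":[0,0,0],"grip":10},{"rotation":[-0.02,0,0],"translation":[0,0,0],"grip":10}]'; for i in 1 2 3 4; do python3 car.py; done
```

```text
time: 20.55
ee_pos: [0.5277, -0.2349, 0.1346]
tcp_rot: [-180.0, -0.0, -168.9]
wrist_force: [0.1, -0.6, -8.0]
opening: 0.0126
grasp_force: 109.0
t 20.55 spec 377 [-24.4 -15.3   9.3] brass 411 [-30.6 -19.7  22.4] z 21.7 stop 346 [-119.6 -117.7 -103. ] zstop [ 4.4 18.6 23.4] T [0.02  0.042 0.016] F [ 0.1 -0.6 -8. ] rot [-1.8000e+02 -4.0000e-02 -1.6891e+02] p [ 527.7 -234.9  134.6]
t 20.6 spec 373 [-24.4 -15.3  10. ] brass 406 [-30.9 -19.7  22.5] z 21.7 stop 354 [-119.4 -117.9 -102.6] zstop [ 4.3 18.6 23.6] T [-0.003 -0.01   0.002] F [ 0.1  0.9 -7. ] rot [-1.8000e+02 -4.0000e-02 -1.6891e+02] p [ 527.7 -234.9  134.6]
t 20.65 spec 382 [-24.6 -14.9   9.1] brass 420 [-31.2 -19.9  22.1] z 21.8 stop 349 [-119.6 -117.9 -103.4] zstop [ 5.4 18.3 23.5] T [ 0.057 -0.022 -0.02 ] F [ 0.2  0.9 -6.6] rot [-1.8000e+02 -4.0000e-02 -1.6891e+02] p [ 527.7 -234.9  134.6]
t 20.7 spec 376 [-24.5 -15.2   8.1] brass 416 [-31.  -19.6  22.4] z 21.9 stop 352 [-119.5 -117.9 -103.4] zstop [ 5.1 19.2 23.6] T [ 0.015  0.024 -0.039] F [ 0.4 -0.4 -6. ] rot [-1.8000e+02 -4.0000e-02 -1.6891e+02] p [ 527.6 -234.9  134.6]
```

```bash
python3 -m jog '[{"rotation":[0,0,0],"translation":[0,0,0],"grip":10},{"rotation":[0,0,0],"translation":[0,0,0],"grip":10},{"rotation":[0,0,0],"translation":[0,0,0],"grip":10},{"rotation":[0,0,0],"translation":[0,0,0],"grip":10},{"rotation":[0,0,0],"translation":[0,0,0],"grip":10},{"rotation":[0,0,0],"translation":[0,0,0],"grip":10},{"rotation":[0,0,0],"translation":[0,0,0],"grip":10},{"rotation":[0,0,0],"translation":[0,0,0],"grip":10},{"rotation":[0,0,0],"translation":[0,0,0],"grip":10},{"rotation":[0,0,0],"translation":[0,0,0],"grip":10},{"rotation":[0,0,0],"translation":[0,0,0],"grip":10},{"rotation":[0,0,0],"translation":[0,0,0],"grip":10},{"rotation":[0,0,0],"translation":[0,0,0],"grip":10},{"rotation":[0,0,0],"translation":[0,0,0],"grip":10},{"rotation":[0,0,0],"translation":[0,0,0],"grip":10}]'; for i in 1 2 3; do python3 car.py; done
```

```text
time: 22.25
ee_pos: [0.5277, -0.2349, 0.1346]
tcp_rot: [-180.0, -0.0, -168.9]
wrist_force: [-0.4, 1.4, -6.8]
opening: 0.0122
grasp_force: 109.0
t 22.25 spec 379 [-24.4 -15.    8. ] brass 427 [-30.9 -19.8  22.6] z 21.6 stop 352 [-119.6 -117.8 -103. ] zstop [ 4.8 18.7 23.7] T [-0.016  0.027 -0.044] F [-0.4  1.4 -6.8] rot [-1.8000e+02 -4.0000e-02 -1.6891e+02] p [ 527.7 -234.9  134.6]
t 22.3 spec 378 [-24.8 -15.1   8. ] brass 420 [-31.  -19.5  22.9] z 21.6 stop 350 [-119.5 -117.9 -103.2] zstop [ 4.5 18.7 23.4] T [-0.014 -0.002  0.044] F [ 0.6  0.5 -7. ] rot [ 1.8000e+02 -3.0000e-02 -1.6891e+02] p [ 527.7 -234.8  134.6]
t 22.35 spec 378 [-24.3 -15.2   9.1] brass 417 [-30.5 -20.   23.1] z 21.6 stop 348 [-119.4 -117.8 -103.4] zstop [ 4.9 18.8 23.6] T [ 0.009 -0.031 -0.037] F [-0.7 -0.7 -7. ] rot [-1.8000e+02 -4.0000e-02 -1.6891e+02] p [ 527.7 -234.9  134.6]
```

The carriage is at rest at about -3 mm and has been between the lines for over 4 s. Lowering to just above the granite, then slowly to contact.

```bash
python3 -m jog '[{"rotation":[0,0,0],"translation":[0,0,-0.5],"grip":10},{"rotation":[0,0,0],"translation":[0,0,-2],"grip":10},{"rotation":[0,0,0],"translation":[0,0,-4],"grip":10},{"rotation":[0,0,0],"translation":[0,0,-6.5],"grip":10},{"rotation":[0,0,0],"translation":[0,0,-9],"grip":10},{"rotation":[0,0,0],"translation":[0,0,-11.5],"grip":10},{"rotation":[0,0,0],"translation":[0,0,-13.5],"grip":10},{"rotation":[0,0,0],"translation":[0,0,-14.5],"grip":10},{"rotation":[0,0,0],"translation":[0,0,-15],"grip":10},{"rotation":[0,0,0],"translation":[0,0,-15],"grip":10}]'; python3 car.py; python3 -m jog '[{"rotation":[0,0,0],"translation":[0,0,-0.3],"grip":10},{"rotation":[0,0,0],"translation":[0,0,-0.6],"grip":10},{"rotation":[0,0,0],"translation":[0,0,-0.9],"grip":10},{"rotation":[0,0,0],"translation":[0,0,-1.2],"grip":10},{"rotation":[0,0,0],"translation":[0,0,-1.5],"grip":10},{"rotation":[0,0,0],"translation":[0,0,-1.8],"grip":10},{"rotation":[0,0,0],"translation":[0,0,-2],"grip":10}]'; python3 car.py;python3 car.py
```

```text
time: 23.4
ee_pos: [0.5277, -0.2349, 0.1196]
tcp_rot: [-180.0, -0.0, -168.9]
wrist_force: [0.4, -0.6, -7.3]
opening: 0.0123
grasp_force: 109.0
t 23.4 spec 367 [-24.7 -15.6   7.4] brass 404 [-30.8 -19.4  22.7] z 21.8 stop 341 [-119.7 -117.9 -103.6] zstop [ 4.6 18.7 23.9] T [0.026 0.    0.009] F [ 0.4 -0.6 -7.3] rot [-1.8000e+02 -3.0000e-02 -1.6891e+02] p [ 527.7 -234.9  119.6]
time: 24.15
ee_pos: [0.5276, -0.2349, 0.1176]
tcp_rot: [180.0, -0.0, -168.9]
wrist_force: [-0.9, -0.0, -7.7]
opening: 0.0127
grasp_force: 109.0
t 24.15 spec 366 [-24.8 -15.4   8.6] brass 402 [-31.4 -19.7  22.1] z 21.7 stop 342 [-119.7 -117.8 -103.3] zstop [ 5.  19.2 23.5] T [ 0.036 -0.001  0.005] F [-0.9 -0.  -7.7] rot [ 1.8000e+02 -4.0000e-02 -1.6891e+02] p [ 527.6 -234.9  117.6]
t 24.2 spec 372 [-24.9 -15.1   8.1] brass 411 [-31.1 -19.8  22.3] z 21.8 stop 342 [-119.8 -117.8 -103.6] zstop [ 5.  18.9 23.7] T [ 0.029  0.01  -0.009] F [-0.7 -0.7 -7.9] rot [ 1.8000e+02 -4.0000e-02 -1.6892e+02] p [ 527.6 -234.8  117.5]
```

```bash
python3 -m jog '[{"rotation":[0,0,0],"translation":[0,0,-0.2],"grip":10},{"rotation":[0,0,0],"translation":[0,0,-0.4],"grip":10},{"rotation":[0,0,0],"translation":[0,0,-0.6],"grip":10},{"rotation":[0,0,0],"translation":[0,0,-0.8],"grip":10},{"rotation":[0,0,0],"translation":[0,0,-0.8],"grip":10}]'; python3 car.py;python3 car.py
```

```text
time: 24.75
ee_pos: [0.5277, -0.2349, 0.1172]
tcp_rot: [-180.0, -0.0, -168.9]
wrist_force: [-1.5, 1.2, -3.5]
opening: 0.0121
grasp_force: 109.4
t 24.75 spec 366 [-24.9 -15.2   7.7] brass 413 [-31.4 -19.6  22.1] z 21.7 stop 341 [-119.6 -117.8 -103.5] zstop [ 4.6 18.3 23.6] T [0.185 0.22  0.039] F [-1.5  1.2 -3.5] rot [-1.7999e+02 -2.0000e-02 -1.6891e+02] p [ 527.7 -234.9  117.2]
t 24.8 spec 365 [-24.6 -15.6   8.2] brass 410 [-31.1 -20.2  22.9] z 21.8 stop 342 [-119.5 -117.8 -103.7] zstop [ 5.2 19.1 23.6] T [ 0.124  0.283 -0.011] F [-0.5  0.  -3.8] rot [-1.7999e+02 -2.0000e-02 -1.6891e+02] p [ 527.7 -234.9  117.2]
```

```bash
python3 -m jog '[{"rotation":[0,0,0],"translation":[0,0,-0.2],"grip":10},{"rotation":[0,0,0],"translation":[0,0,-0.4],"grip":10},{"rotation":[0,0,0],"translation":[0,0,-0.4],"grip":10}]'; python3 car.py; python3 -m jog '[{"rotation":[0,0,0],"translation":[0,0,0],"grip":10},{"rotation":[0,0,0],"translation":[0,0,0],"grip":10},{"rotation":[0,0,0],"translation":[0,0,0],"grip":13},{"rotation":[0,0,0],"translation":[0,0,0],"grip":14},{"rotation":[0,0,0],"translation":[0,0,0],"grip":16},{"rotation":[0,0,0],"translation":[0,0,0],"grip":20},{"rotation":[0,0,0],"translation":[0,0,0],"grip":26},{"rotation":[0,0,0],"translation":[0,0,0],"grip":32},{"rotation":[0,0,0],"translation":[0,0,0],"grip":36}]' 20; python3 car.py; python3 car.py c.png
```

```text
time: 25.15
ee_pos: [0.5277, -0.2349, 0.1171]
tcp_rot: [-180.0, -0.0, -168.9]
wrist_force: [-3.9, 2.4, 3.9]
opening: 0.0122
grasp_force: 110.4
t 25.15 spec 364 [-24.9 -15.2   7.5] brass 414 [-31.  -20.1  23.3] z 21.9 stop 342 [-119.5 -117.8 -103. ] zstop [ 4.4 18.7 23.5] T [0.406 0.823 0.002] F [-3.9  2.4  3.9] rot [-179.98   -0.   -168.91] p [ 527.7 -234.9  117.1]
time: 26.1
ee_pos: [0.5277, -0.2349, 0.1164]
tcp_rot: [-180.0, -0.0, -168.9]
wrist_force: [-0.7, 0.7, 0.4]
opening: 0.0364
grasp_force: 0.0
t 26.1 spec 335 [-25.1 -16.5   9. ] brass 403 [-31.3 -20.3  23.3] z 22.5 stop 340 [-119.6 -117.9 -104.2] zstop [ 6.3 20.  24.5] T [-0.049  0.016  0.017] F [-0.7  0.7  0.4] rot [-1.8000e+02 -3.0000e-02 -1.6891e+02] p [ 527.7 -234.9  116.4]
t 26.15 spec 334 [-25.  -16.5   8.5] brass 405 [-31.6 -19.8  21.9] z 22.5 stop 338 [-119.8 -117.9 -103.3] zstop [ 5.6 19.7 24.4] T [-0.028  0.034 -0.087] F [ 0.1 -0.5 -0.2] rot [-1.8000e+02 -4.0000e-02 -1.6892e+02] p [ 527.7 -234.9  116.4]
```

View pics/c.png

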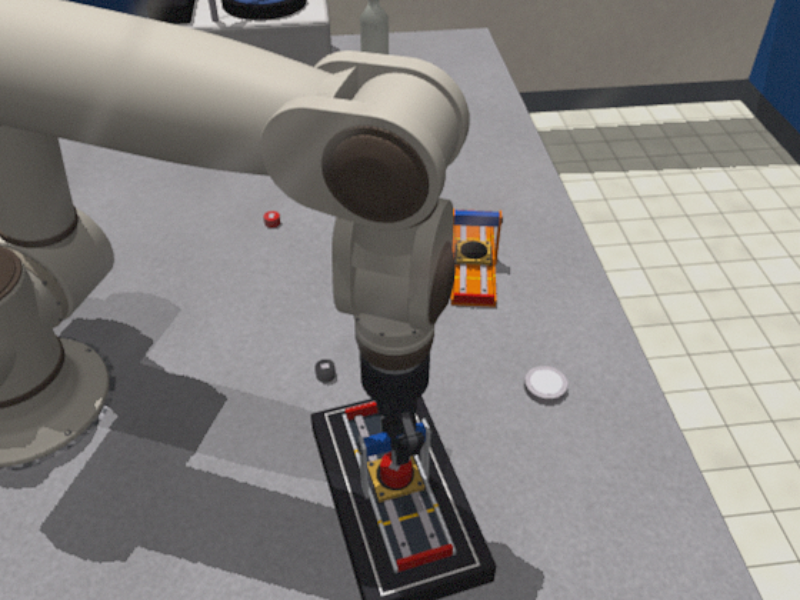

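The tray stands inside the white outline. The carriage is between the lines with the specimen at pixel (397,475), and the fingers are open around the bar. Drawing back upward.

```bash
python3 -m jog '[{"rotation":[0,0,0],"translation":[0,0,2],"grip":40},{"rotation":[0,0,0],"translation":[0,0,8],"grip":44},{"rotation":[0,0,0],"translation":[0,0,18],"grip":44},{"rotation":[0,0,0],"translation":[0,0,32],"grip":44},{"rotation":[0,0,0],"translation":[0,0,48],"grip":44},{"rotation":[0,0,0],"translation":[0,0,68],"grip":44},{"rotation":[0,0,0],"translation":[0,0,88],"grip":44},{"rotation":[0,0,0],"translation":[0,0,108],"grip":44},{"rotation":[0,0,0],"translation":[0,0,120],"grip":44},{"rotation":[0,0,0],"translation":[0,0,120],"grip":44},{"rotation":[0,0,0],"translation":[0,0,120],"grip":44}]'
python3 - <<'E'
from h import *
a,d=imaging.camera("side");save(cv2.resize(a[260:420,190:380],(712,600),interpolation=2),"d.png")
o=readout.get_obs();print(o["time"],o["wrist_force"])
E
```

```text
time: 27.3
ee_pos: [0.5277, -0.2349, 0.2362]
tcp_rot: [180.0, -0.0, -168.9]
wrist_force: [0.5, -0.0, -0.3]
opening: 0.0441
grasp_force: 0.0
27.35 [ 0.25312551  0.51339034 -0.69529906]
```

View pics/d.png

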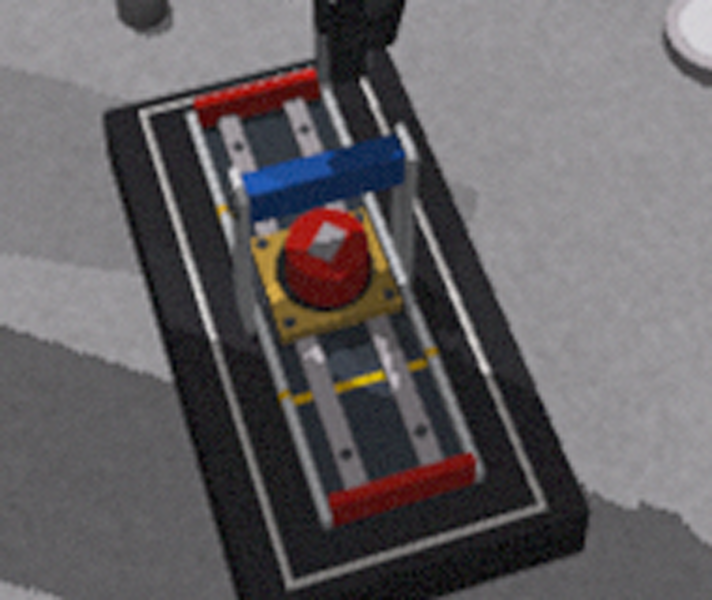

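The tray stands centred in the outline. The carriage is between the yellow lines with the specimen on it at (327,258) in the crop, and the gripper is clear. Handing in.

```bash
python3 -c "
from workcell import bot
print(bot.job_done())"
```

```text
the job is handed in; nothing more can be done
None
```

The job is handed in: the tray with the large red specimen stands inside the white outline on the soak plate, the carriage is at rest about 3 mm from the middle after staying between the lines for over 4 s before set-down, the carriage kept clear of both end stops in every reading (largest measured offset about 52 mm of 84 mm), and the gripper is drawn back, at about 27 s.

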